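# Centre the dosing cup on the laundry scale and tare it

### The job

The small blue dosing cup stands wobbly and off-centre on the round pan of the dosing scale. Without picking it up, nudge it with light taps of the fingertips until its foot stands entirely inside the red ring painted on the pan, without knocking it over, and only then press the scale's orange tare button fully down and let it go. Leave the bottle, the jar and the bowl standing nearby alone.

Things in the scene. Friction and masses are not known exactly. Their poses are not given: they have to be found in the camera images.
- cup: Loose blue egg-cup-shaped dosing cup, 46 mm tall, about 60 to 130 g. Underside 26 mm across; 3 to 9 mm up a collar 36 mm across, its widest part; then a cone to a 16 mm stem (16 to 19 mm up) and a bowl 32 mm across (29 to 46 mm up). Pushed low at the collar it slides and stops with the push; at the bowl it tips. Over 10 N is rough. Origin: centre of underside, z up its axis, x, y arbitrary.
- pan_top (a point): Centre of the top of the scale's round steel pan: 76 mm across, 5 mm thick at the edge, fixed, 56 mm above the table, 24 mm above the housing. A flat red ring painted round this point is 48 mm inside, 54 mm outside: a centred cup collar has 6 mm to spare all round. z up, yaw arbitrary. The cup starts 15 to 20 mm off it, in any direction.
- scale: Grey dosing scale, a fixed low housing 210 mm (x) by 130 mm (y) by 32 mm tall. Origin: centre of its underside, on the table. Its own -x end (roughly towards the robot) carries the tare button and a small display; the pan's centre lies 45 mm from the origin along its +x.
- tare_top (a point): Centre of the top face of the orange tare button, 24 mm in diameter, on the low end of the scale 121 mm from the pan's centre; it moves down with the button. Press straight down.
- tare (a joint): Travel of the tare button in m: 0 released, 0.005 fully down; springs back by itself. Fully down takes about 4 N.
- softener: White fabric-softener bottle with blue cap, 68 mm diameter, 190 mm tall, loose; leave alone. Origin: centre of its underside.
- stain_jar: White jar with green cap, 60 mm diameter, 75 mm tall, loose; leave alone. Origin: centre of its underside.
- coin_bowl: White ceramic bowl, 100 mm rim diameter, 35 mm tall, loose; leave alone. Origin: centre of its underside.
There are look-alikes about, which are no part of the job. Of the things shaped like the scale, the grey one is meant.

How it is judged:
By the outcome, as a careful person would: the job done as asked, in the order asked, and still so for the second after the job is handed in, with the robot touching nothing.
It also fails if it takes over 51 s, if anything falls off the work surface, if the arm or the gripper's body presses on something with over 40 N, if the wrist force passes 120 N, or if a joint passes its speed limit or range.

### The arm

A 7-joint arm with a two-finger parallel gripper is mounted at the origin on the work surface. World frame = base frame: x ahead of the robot, y to its left, z up, the work surface at z = 0. Lengths are in m, angles in rad, forces in N, time in s.
With the tool pointing down it reaches from about 0.4 to 0.85 m from the base axis. Payload 10.4 kg.
Tool frame: the origin (TCP) lies on the centre line of the jaws, within the pads' length; the fingertips stand 14 mm ahead of it and the grasp point (between the pads) lies 5 mm behind it (manip.tip_reach is the distance from the TCP to the fingertips, in m); z points along the fingers, y is the line along which they close (so a half turn about z gives the same grasp; the last joint's range is limited). The gripper opens to 85 mm and grips with 20 to 120 N. Pads are 22 mm wide; open, the fingers measure 114 mm over their backs; the gripper's body (76 mm by 85 mm) begins 54 mm behind the grasp point. The pads swing forward as they close: fully open they stand 13 mm farther back than shut.
Start: joints at [1.085, 0.332, -0.065, 1.46, 0.022, 1.35, -0.088], TCP at [0.279, -0.559, 0.245] pointing down, gripper open.
Joint ranges: [-2.6, 2.6], [-0.5, 2.12], [-1.47, 1.34], [0.16, 2.42], [-1.27, 4.41], [0.06, 2.06], [-2.6, 2.6]. Speed limits (rad/s): [2.22, 2.22, 2.79, 2.79, 3.14, 3.14, 3.14].

### API

Orientations are given as a unit quaternion [x, y, z, w].
In Python, from workcell import manip gives the robot as it stands.
- The arm moves only by the shell command python3 -m pendant 'ROWS' [FORCE]. ROWS is JSON, a list of rows, each a list of 7 numbers: the shift along the tool's x, y, z in units of 50 mm (1.0 is 50 mm), then the turn, a rotation vector about the tool's x, y, z in units of 8 degrees (1.0 is 8 degrees), then the opening, from -1 (shut) to 1 (fully open), so that 0 is half open. In form: [[dx, dy, dz, ax, ay, az, jaw], ...]. A call has exactly 10 rows; each row is the pose to reach, as a shift and turn from the pose commanded when the call began, along the tool's axes at that moment; what a row does not reach only later rows make up. A row lasts 1/8 s, in which the tool goes at most 62.5 mm and 10.7 degrees, less where a joint would pass 70% of its speed; a pose out of reach is approached as far as the arm can. A call with a gripper value outside its range is refused whole. The fingers move at their own pace and stop on an object; FORCE is the grip in N (left out, the last holds). Time passes only in rows, so rows that repeat a pose let the fingers close, or fill a call up. It gives the time, the measured TCP pose, the force, the opening and the grip force at its end, in the units of the state.
- manip.get_obs(): the state, without advancing time (a new reading comes with each control period).
- manip.camera(name): name is "scene" or "side" or "wrist"; returns (picture, depth): 400x640x3 uint8, red, green, blue; 400x640 float32, m along the optical axis (not along the pixel's ray), 0 where there is no reading.
- manip.get_calibration(name): a dict with "fx", "fy", "cx", "cy" (pixels), "D" ([k1, k2, p1, p2, k3] as OpenCV has them; the pictures are not rectified), "xyz" and "orientation" of the camera in the world. Camera axes: x right, y up, looking along -z (the intrinsics and any distortion apply to the point x, -y, -z); pixel columns grow to the right and rows downward; lengths in m; the calibration is good to about 2 mm. A picture is of the moment at which its call begins: read the wrist's pose just before it. get_calibration takes no time and is no camera call; for the wrist camera it gives the pose at the moment of the call.
- manip.hand_in(): hands the job in; it is judged then, once.
Trained networks look in the newest picture that a camera, given by its name, has taken for a name from the list of things; names that differ only in an ending like _2 or _b are one class to them, and where a whole thing is asked for, a point or a joint stands for the part that bears it (a point fixed in the world has none). Each returns a list of dicts, best first, with "p" (0 to 1); they miss things now and then, are a little off and sometimes report something else, mostly with a low value. They report only what shows in the picture. A call takes as long as a camera call. They do not tell look-alikes from the thing itself.
- manip.find_in(thing, camera): "box" ([left, top, right, bottom] in pixels, round what is visible of it).
- manip.trace(thing, camera): "pixels" (400x640 bool, what is visible of it) and "box" ([left, top, right, bottom] in pixels, round what is visible of it).
- manip.tip_of(thing, camera): "pixel" ([column, row] in pixels: a listed point, or the origin of a listed thing).
The state is a dict: "clock": time; "joint_pos": joint angles; "joint_velocities": joint speeds; "tau": joint torques, N m; "position": TCP position; "ee_rot": TCP orientation; "ft_force": force on the tool from outside, world axes, zero at the start; "torque": the same for the moment, N m; "grip_width": opening from 0.0 (shut) to 1.0 (fully open); "grasp_force": force on a finger pad.
Only numpy, scipy, OpenCV 4.12 (cv2) and the standard library are available. Lean on these libraries where they do the work, as an engineer would, in place of code of your own. Each camera call takes 0.05 s, during which the arm holds its last target. There are 200 camera calls.

## Working session

There is one attempt and no reset: what is moved stays moved. The work goes in short steps, Python scripts to look and compute and a shell command to move; the robot and the scene stay as the last step left them, time stands still between calls to the robot, and variables do not carry over. Pictures are saved under pics/ and viewed, at most 10 in all, crops included, and the job is handed in when it is done.

```bash
mkdir -p pics
cat > h.py <<'E'
import numpy as np, cv2
from scipy.spatial.transform import Rotation as R
from workcell import manip
def ray(c,px):
    K=np.array([[c['fx'],0,c['cx']],[0,c['fy'],c['cy']],[0,0,1.]])
    u=cv2.undistortPoints(np.array(px,float).reshape(-1,1,2),K,np.array(c['D'],float)).reshape(-1,2)
    d=np.c_[u[:,0],-u[:,1],-np.ones(len(u))]
    return np.array(c['xyz']),R.from_quat(c['orientation']).apply(d)
def onz(c,px,z):
    o,d=ray(c,px); return o+d*((z-o[2])/d[:,2])[:,None]
def save(n,im,s=1):
    cv2.imwrite('pics/'+n,cv2.resize(im[:,:,::-1],None,fx=s,fy=s,interpolation=cv2.INTER_CUBIC))
E
python3 - <<'E'
from h import *
ims=[]
Z=dict(cup=0.056,pan_top=.056,tare_top=.04,scale=0,softener=0,stain_jar=0,coin_bowl=0)
o=manip.get_obs();print(o['clock'],o['position'],o['ee_rot'],manip.tip_reach)
for n in ['scene','side','wrist']:
    im,d=manip.camera(n);c=manip.get_calibration(n);save(n+'0.png',im);print(n,c['xyz'])
    if n=='wrist':continue
    for t in Z:
        for r in manip.tip_of(t,n)[:3]:
            print(n,t,round(r['p'],2),np.round(r['pixel']),onz(c,[r['pixel']],Z[t])[0].round(4))
print(manip.get_obs()['clock'])
a=cv2.imread('pics/scene0.png');b=cv2.imread('pics/side0.png')
cv2.imwrite('pics/both.png',cv2.resize(np.vstack([a,b]),(480,600),interpolation=cv2.INTER_AREA))
E
```

```text
0.0 [ 0.27885635 -0.5589408   0.24449841] [ 9.73346669e-01  2.29337598e-01 -2.05525015e-04 -6.97464753e-04] 0.014
scene [ 1.23254809 -0.16232859  0.63834174]
scene cup 0.71 [229. 306.] [ 0.7544 -0.1684  0.056 ]
scene pan_top 0.58 [315. 232.] [0.6022 0.0399 0.056 ]
scene tare_top 0.52 [349. 142.] [0.2114 0.2714 0.04  ]
scene tare_top 0.48 [276. 214.] [ 0.4998 -0.0242  0.04  ]
scene scale 0.91 [366. 165.] [0.2916 0.299  0.    ]
scene scale 0.74 [303. 248.] [0.5897 0.0169 0.    ]
scene softener 0.82 [388. 212.] [0.5228 0.2636 0.    ]
scene stain_jar 0.95 [222. 305.] [ 0.7012 -0.1815  0.    ]
scene coin_bowl 0.95 [386. 296.] [0.7722 0.1415 0.    ]
side [0.0959108  0.81224703 0.70385057]
side cup 0.52 [306. 189.] [0.5886 0.0444 0.056 ]
side pan_top 0.65 [298. 188.] [0.6074 0.0535 0.056 ]
side tare_top 0.55 [395. 303.] [0.239  0.2568 0.04  ]
side tare_top 0.52 [342. 181.] [ 0.5357 -0.0615  0.04  ]
side scale 0.87 [355. 316.] [0.3043 0.2985 0.    ]
side scale 0.56 [312. 200.] [0.5886 0.0119 0.    ]
side softener 0.56 [281. 265.] [0.514  0.2629 0.    ]
side stain_jar 0.7 [311. 159.] [ 0.7076 -0.171   0.    ]
side coin_bowl 0.96 [232. 202.] [0.7666 0.1414 0.    ]
wrist [ 0.34785445 -0.52487903  0.37348358]
0.85
```

View pics/scene0.png

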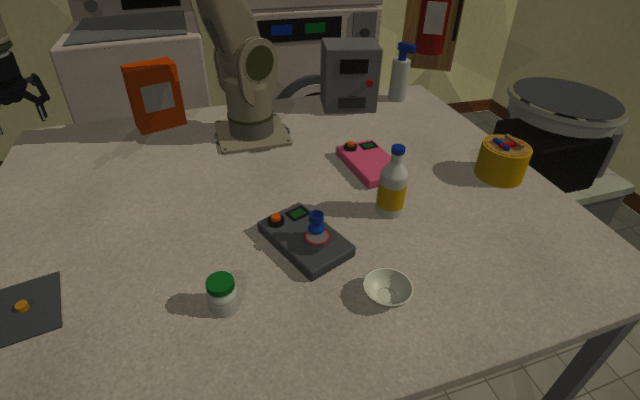

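View pics/side0.png

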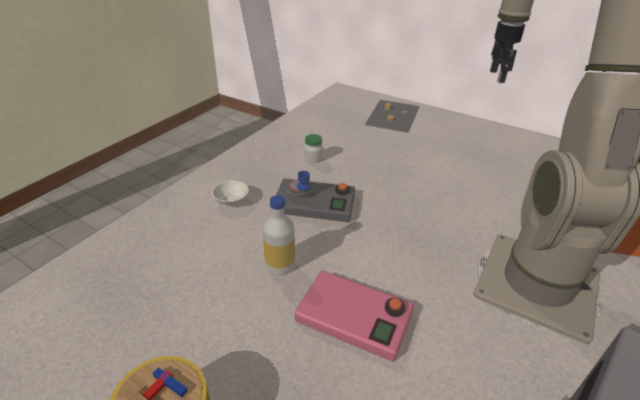

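Run:
```python
from h import *
c=manip.get_calibration('wrist');o=manip.get_obs()
T=R.from_quat(o['ee_rot'])
print('cam offset tool',T.inv().apply(np.array(c['xyz'])-o['position']),'axis tool',T.inv().apply(R.from_quat(c['orientation']).apply([0,0,-1])),'up',T.inv().apply(R.from_quat(c['orientation']).apply([0,1,0])),c['fx'])
print(T.as_matrix())
for p in ([0.56,0.01,0.25],[0.52,-0.02,.25]): print(T.inv().apply(np.array(p)-o['position'])/.05)
im=cv2.imread('pics/scene0.png')[190:290,240:380]
im2=cv2.imread('pics/side0.png')[150:250,250:390]
cv2.imwrite('pics/crop.png',cv2.resize(np.hstack([im,im2]),(784,280),interpolation=cv2.INTER_CUBIC))
```

```text
cam offset tool [ 7.69500097e-02 -4.07346122e-05 -1.28137421e-01] axis tool [-3.02857776e-01 -7.10420463e-04  9.53035499e-01] up [ 0.95303527 -0.00124243  0.30285678] 333.4068009753663
[[ 8.94830386e-01  4.46406293e-01  4.08438103e-05]
 [ 4.46406295e-01 -8.94830382e-01 -8.93615398e-05]
 [-3.34327129e-06  9.81963552e-05 -9.99999995e-01]]
[10.11116149 -7.67951518 -0.09385941]
[ 9.12745341 -7.49974199 -0.09383847]
```

View pics/crop.png

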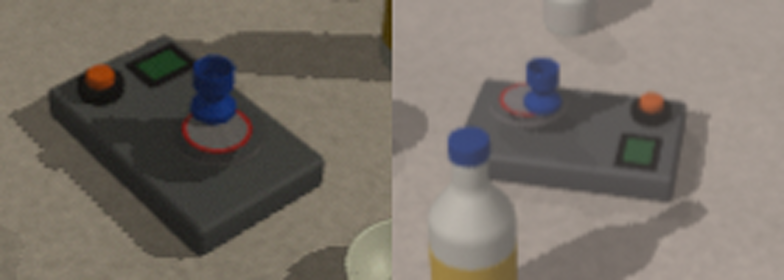

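```bash
python3 -m pendant '[[10.4,-7.8,0,0,0,0,-1],[10.4,-7.8,0,0,0,0,-1],[10.4,-7.8,0,0,0,0,-1],[10.4,-7.8,0,0,0,0,-1],[10.4,-7.8,0,0,0,0,-1],[10.4,-7.8,0,0,0,0,-1],[10.4,-7.8,0,0,0,0,-1],[10.4,-7.8,0,0,0,0,-1],[10.4,-7.8,0,0,0,0,-1],[10.4,-7.8,0,0,0,0,-1]]' 20
```

```text
clock: 2.1
position: [0.5598, 0.0012, 0.2457]
ee_rot: [0.973, 0.229, 0.0, 0.0]
ft_force: [1.1, -0.8, -0.9]
grip_width: 0.002
grasp_force: 0.0
```

```bash
cat > look.py <<'E'
from h import *
import sys
def look(name,red=True):
    im,d=manip.camera('wrist');c=manip.get_calibration('wrist');o=manip.get_obs();save(name,im)
    T=R.from_quat(o['ee_rot']);out={}
    print('clock',round(o['clock'],2),'tcp',np.round(o['position'],4),'w',round(o['grip_width'],3))
    hsv=cv2.cvtColor(im,cv2.COLOR_RGB2HSV)
    rr,cc=np.mgrid[0:400,0:640]
    P=onz(c,np.c_[cc.ravel(),rr.ravel()],0.056).reshape(400,640,3)
    # cup: trace + depth points in world
    for t in ['cup','tare_top','pan_top']:
        for r in manip.tip_of(t,'wrist')[:2]:
            print(t,round(r['p'],2),np.round(r['pixel']),onz(c,[r['pixel']],{'cup':.056,'tare_top':.04,'pan_top':.056}[t])[0].round(4))
    o_,dr=ray(c,np.c_[cc.ravel(),rr.ravel()])
    W=(o_+dr*d.reshape(-1,1)).reshape(400,640,3)
    ok=(d>0)
    red=((hsv[...,0]<6)|(hsv[...,0]>172))&(hsv[...,1]>120)&(abs(W[...,2]-.056)<.006)&ok
    blue=(hsv[...,0]>95)&(hsv[...,0]<130)&(hsv[...,1]>120)&ok&(W[...,2]>.05)&(W[...,2]<.12)
    def fit(Q,r):
        from scipy.optimize import least_squares
        f=lambda p:np.hypot(Q[:,0]-p[0],Q[:,1]-p[1])-r
        s=least_squares(f,Q.mean(0)[:2],loss='soft_l1',f_scale=.001);return s.x,np.abs(f(s.x)).mean()
    if red.sum()>30: print('ring',red.sum(),*fit(P[red],.0255)); out['ring']=fit(P[red],.0255)[0]
    q=W[blue];print('blue',len(q),q[:,2].min().round(4),q[:,2].max().round(4))
    for lo,hi,rad in((.057,.067,.018),(.087,.1,.016)):
        s=q[(q[:,2]>lo)&(q[:,2]<hi)]
        if len(s)>20: print('cup z',lo,len(s),*fit(s,rad))
    orange=(hsv[...,0]<18)&(hsv[...,1]>150)&ok&(W[...,2]<.05)&(W[...,2]>.02)
    if orange.sum()>20: print('button',orange.sum(),np.median(W[orange],0).round(4),W[orange][:,:2].min(0).round(4),W[orange][:,:2].max(0).round(4))
    print('T',T.as_matrix()[:,:2].round(3).tolist())
look(sys.argv[1])
E
python3 look.py w1.png
```

```text
clock 2.15 tcp [0.5614 0.0107 0.2456] w 0.007
cup 0.93 [297. 122.] [0.5985 0.0558 0.056 ]
cup 0.65 [332. 223.] [ 0.5233 -0.0195  0.056 ]
tare_top 0.87 [331. 226.] [ 0.5155 -0.0239  0.04  ]
tare_top 0.51 [  5. 319.] [0.2192 0.2778 0.04  ]
pan_top 0.98 [312. 107.] [0.6172 0.0494 0.056 ]
ring 437 [0.61772491 0.05129185] 0.0007443832746065172
blue 1364 0.0634 0.1037
cup z 0.057 109 [0.5970989  0.05420348] 0.0005916545419982216
cup z 0.087 118 [0.60101343 0.05278295] 0.0009173701788203108
button 219 [0.5076 0.0693 0.0457] [ 0.2243 -0.035 ] [0.6444 0.2838]
T [[0.891, 0.454], [0.454, -0.891], [0.004, -0.003]]
```

View pics/w1.png

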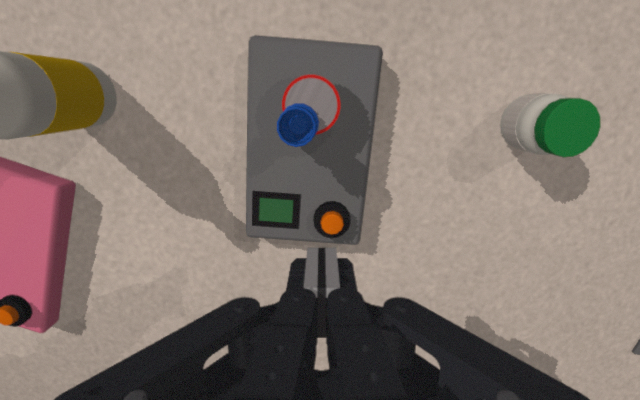

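```bash
python3 -m pendant '[[0.1,-0.3,0.5,0,0,1.2,-1],[0.2,-0.6,1,0,0,2.4,-1],[0.26,-0.88,1.5,0,0,3.6,-1],[0.26,-0.88,1.8,0,0,4.75,-1],[0.26,-0.88,1.8,0,0,4.75,-1],[0.26,-0.88,1.8,0,0,4.75,-1],[0.26,-0.88,1.8,0,0,4.75,-1],[0.26,-0.88,1.8,0,0,4.75,-1],[0.26,-0.88,1.8,0,0,4.75,-1],[0.26,-0.88,1.8,0,0,4.75,-1]]' && python3 look.py w2.png
```

```text
clock: 3.55
position: [0.551, 0.0447, 0.1554]
ee_rot: [0.995, -0.1, 0.0, 0.0]
ft_force: [0.7, 0.1, 0.1]
grip_width: -0.003
grasp_force: 0.0
clock 3.6 tcp [0.551  0.0447 0.1553] w 0.003
cup 0.7 [309. 139.] [0.6002 0.0429 0.056 ]
tare_top 0.68 [428. 229.] [ 0.5107 -0.0333  0.04  ]
pan_top 0.85 [309. 114.] [0.6162 0.0397 0.056 ]
ring 811 [0.61613955 0.04028976] 0.0007211581066518974
blue 2933 0.0633 0.1037
cup z 0.057 271 [0.59565346 0.04368027] 0.0006882121014608447
cup z 0.087 388 [0.59929169 0.04186737] 0.0009829665398930485
button 197 [ 0.528  -0.0269  0.0445] [ 0.5032 -0.0453] [0.6448 0.0699]
T [[0.98, -0.199], [-0.199, -0.98], [0.0, 0.0]]
```

View pics/w2.png

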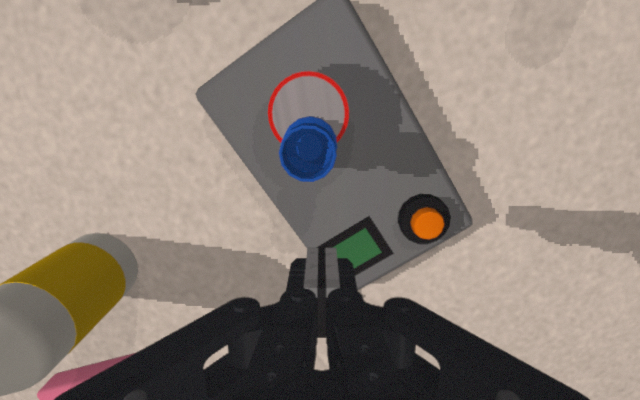

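Grey scale is at the wrist centre (pink one excluded, (40,390)); cup (308,148), red ring centre (309,112), orange button (428,222), shut fingertips (321,265). The push direction is aligned with tool x. Descend behind the cup, slightly tilted so the tips lead.

```bash
python3 -m pendant '[[0,-0.15,0.3,0,0.2,0,-1],[0,-0.15,0.7,0,0.4,0,-1],[0,-0.15,1.1,0,0.62,0,-1],[0,-0.15,1.4,0,0.62,0,-1],[0,-0.15,1.64,0,0.62,0,-1],[0,-0.15,1.64,0,0.62,0,-1],[0.05,-0.15,1.64,0,0.62,0,-1],[0.1,-0.15,1.64,0,0.62,0,-1],[0.15,-0.15,1.64,0,0.62,0,-1],[0.15,-0.15,1.64,0,0.62,0,-1]]' && python3 look.py w3.png
```

```text
clock: 5.0
position: [0.5602, 0.0504, 0.0735]
ee_rot: [0.994, -0.1, 0.043, 0.004]
ft_force: [-0.2, -0.2, 0.3]
grip_width: -0.004
grasp_force: 0.0
clock 5.05 tcp [0.56   0.0505 0.0734] w 0.002
cup 0.66 [322. 183.] [0.5985 0.042  0.056 ]
tare_top 0.94 [488. 301.] [ 0.5118 -0.0355  0.04  ]
pan_top 0.71 [321. 147.] [0.615  0.0393 0.056 ]
ring 1813 [0.61611729 0.04024621] 0.0007502482149908368
blue 7783 0.0602 0.1197
cup z 0.057 654 [0.59535961 0.04334719] 0.0007696313050087386
cup z 0.087 1436 [0.59954819 0.04238136] 0.0009661973034110661
button 423 [ 0.5277 -0.0262  0.0464] [ 0.5005 -0.047 ] [0.6189 0.0716]
T [[0.976, -0.199], [-0.198, -0.98], [0.087, -0.0]]
```

View pics/w3.png

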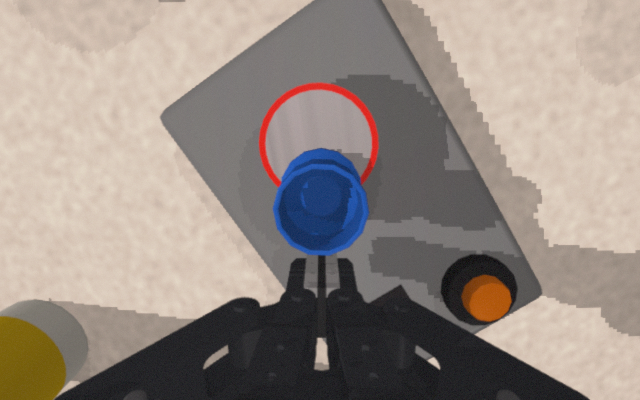

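```bash
python3 -m pendant '[[0.05,0,0.004,0,0,0,-1],[0.1,0,0.009,0,0,0,-1],[0.14,0,0.012,0,0,0,-1],[0.18,0,0.016,0,0,0,-1],[0.22,0,0.019,0,0,0,-1],[0.26,0,0.023,0,0,0,-1],[0.3,0,0.026,0,0,0,-1],[0.34,0,0.03,0,0,0,-1],[0.37,0,0.032,0,0,0,-1],[0.4,0,0.035,0,0,0,-1]]' && python3 look.py w4.png
```

```text
clock: 6.45
position: [0.5796, 0.0465, 0.0733]
ee_rot: [0.994, -0.1, 0.043, 0.004]
ft_force: [0.0, -0.4, 0.7]
grip_width: 0.004
grasp_force: 0.1
clock 6.5 tcp [0.5798 0.0465 0.0733] w -0.004
cup 0.89 [321. 204.] [0.6088 0.0406 0.056 ]
tare_top 0.92 [485. 335.] [ 0.5102 -0.0358  0.04  ]
ring 1576 [0.61642662 0.04012779] 0.0007427444324360689
blue 8059 0.0597 0.1142
cup z 0.057 816 [0.60600354 0.04049943] 0.0009459610398862376
cup z 0.087 1795 [0.6100802  0.03970515] 0.00108441499783705
button 327 [ 0.5294 -0.0288  0.0462] [ 0.5058 -0.0463] [0.6309 0.0724]
T [[0.976, -0.199], [-0.198, -0.98], [0.087, 0.0]]
```

View pics/w4.png

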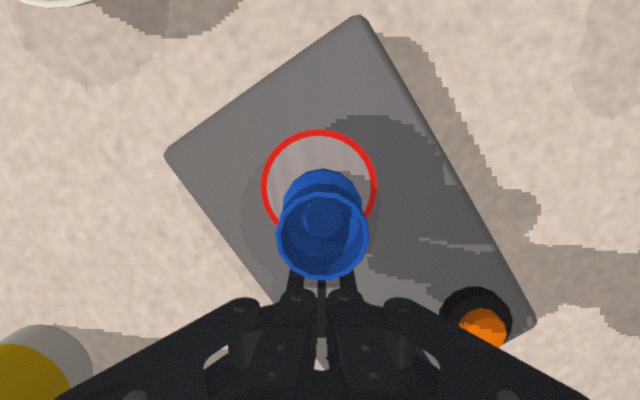

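```bash
python3 -m pendant '[[0.03,0,0.003,0,0,0,-1],[0.06,0,0.005,0,0,0,-1],[0.09,0,0.008,0,0,0,-1],[0.12,0,0.01,0,0,0,-1],[0.15,0,0.013,0,0,0,-1],[0.15,0,0.013,0,0,0,-1],[0.1,0,0.009,0,0,0,-1],[0,0,0,0,0,0,-1],[-0.3,0,-0.026,0,0,0,-1],[-0.5,0,-0.044,0,0,0,-1]]' && python3 look.py w5.png
python3 - <<'E'
from h import *
c=manip.get_calibration('wrist')
im,d=manip.camera('scene');c=manip.get_calibration('scene')
for t in('cup','pan_top'):
    for r in manip.tip_of(t,'scene')[:2]: print(t,r['p'],r['pixel'],onz(c,[r['pixel']],.056))
s=im[200:270,270:370]; w=cv2.imread('pics/w5.png')
cv2.imwrite('pics/c5.png',np.hstack([cv2.resize(s[:,:,::-1],(400,280),interpolation=cv2.INTER_CUBIC),cv2.resize(w[40:320,120:520],(400,280))]))
E
```

```text
clock: 7.9
position: [0.5536, 0.0519, 0.0733]
ee_rot: [0.994, -0.1, 0.043, 0.004]
ft_force: [0.9, -0.7, 1.3]
grip_width: -0.005
grasp_force: 0.0
clock 7.95 tcp [0.5528 0.0522 0.0732] w -0.001
cup 0.67 [322. 132.] [0.6141 0.0391 0.056 ]
tare_top 0.59 [495. 292.] [ 0.5095 -0.038   0.04  ]
ring 2242 [0.61537134 0.04044534] 0.0006981981068090448
blue 7824 0.0753 0.1036
cup z 0.087 1229 [0.61602923 0.03928783] 0.0020253625676582214
button 427 [ 0.5271 -0.0251  0.0464] [ 0.5006 -0.0465] [0.6464 0.0696]
T [[0.977, -0.198], [-0.197, -0.98], [0.086, 0.001]]
cup 0.53 [314.9, 237.0] [[0.61894298 0.03522007 0.056     ]]
pan_top 0.77 [316.1, 234.1] [[0.61064758 0.04052354 0.056     ]]
```

View pics/c5.png

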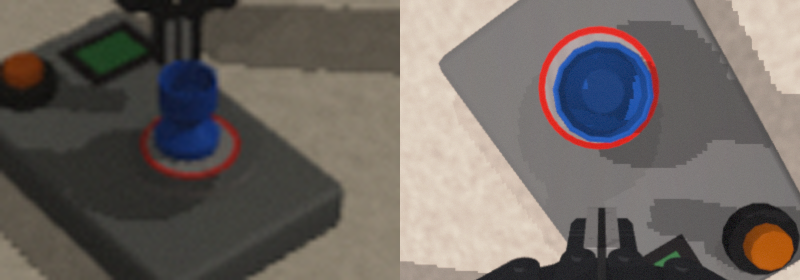

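```bash
python3 -m pendant '[[0.04,0,-0.5,0,0,0,-1],[0.07,0,-0.9,0,0,0,-1],[-0.1,0,-1.24,0,-0.3,0,-1],[-0.4,0.7,-1.28,0,-0.62,0,-1],[-0.89,1.4,-1.28,0,-0.62,0,-1],[-0.89,1.79,-1.28,0,-0.62,0,-1],[-0.89,1.79,-1.28,0,-0.62,0,-1],[-0.89,1.79,-1.28,0,-0.62,0,-1],[-0.89,1.79,-1.28,0,-0.62,0,-1],[-0.89,1.79,-1.28,0,-0.62,0,-1]]' && python3 look.py w6.png
python3 - <<'E'
from h import *
im,d=manip.camera('wrist');c=manip.get_calibration('wrist');o=manip.get_obs()
hsv=cv2.cvtColor(im,cv2.COLOR_RGB2HSV);rr,cc=np.mgrid[0:400,0:640]
oo,dr=ray(c,np.c_[cc.ravel(),rr.ravel()]);W=(oo+dr*d.reshape(-1,1)).reshape(400,640,3)
m=((hsv[...,0]>4)&(hsv[...,0]<20)&(hsv[...,1]>170)&(d>0)).astype(np.uint8)
n,l,s,ce=cv2.connectedComponentsWithStats(m)
for i in range(1,n):
    if s[i,4]>150:
        q=W[l==i];zt=np.percentile(q[:,2],80);t=q[q[:,2]>zt-.003]
        (x,y),r=cv2.minEnclosingCircle((t[:,:2]*1000).astype(np.float32))
        print(s[i],zt,x,y,r,np.median(t,0));b=np.array([x,y])/1000-o['position'][:2];print('tool shift',R.from_quat(o['ee_rot']).inv().apply([*b,0])/.05)
im,d=manip.camera('side');save('s6.png',im[150:230,250:370],3)
a=cv2.imread('pics/s6.png');w=cv2.imread('pics/w6.png');cv2.imwrite('pics/c6.png',np.hstack([cv2.resize(a,(360,240)),cv2.resize(w,(384,240))]))
E
```

```text
clock: 9.5
position: [0.4885, -0.0255, 0.1332]
ee_rot: [0.995, -0.099, -0.0, -0.0]
ft_force: [-0.6, 0.1, -0.4]
grip_width: 0.002
grasp_force: 0.0
clock 9.55 tcp [ 0.4884 -0.0257  0.1332] w -0.001
cup 0.85 [166.  30.] [0.6159 0.0376 0.056 ]
tare_top 0.93 [316. 172.] [ 0.5151 -0.0278  0.04  ]
ring 799 [0.61622597 0.04018925] 0.000742712896896736
blue 5538 0.0589 0.1033
cup z 0.057 944 [0.61650017 0.03993525] 0.0013375272443393283
cup z 0.087 1512 [0.61633396 0.03685717] 0.0009283504882576252
button 158 [ 0.527  -0.0267  0.0441] [ 0.5054 -0.0434] [0.6336 0.0776]
T [[0.98, -0.198], [-0.198, -0.98], [-0.0, -0.0]]
[ 301  149   38   38 1106] 0.05293862204051969 518.8397216796875 -31.457077026367188 11.895228385925293 [ 0.51952195 -0.03164802  0.05240365]
tool shift [ 6.19635132e-01 -1.65003321e-02  2.08054593e-05]
```

View pics/c6.png

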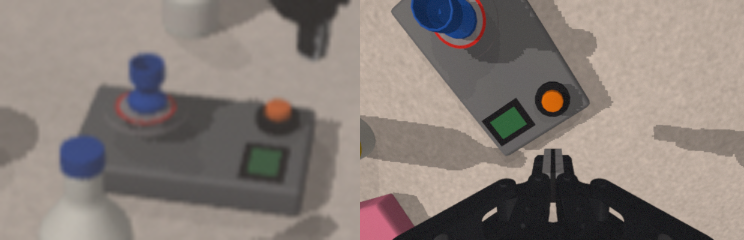

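```bash
python3 -m pendant '[[0.62,0,0,0,0,0,-1],[0.62,0,0.4,0,0,0,-1],[0.62,-0.01,0.8,0,0,0,-1],[0.62,-0.01,1.2,0,0,0,-1],[0.62,-0.01,1.2,0,0,0,-1],[0.62,-0.01,1.27,0,0,0,-1],[0.62,-0.01,1.32,0,0,0,-1],[0.62,-0.01,1.36,0,0,0,-1],[0.62,-0.01,1.4,0,0,0,-1],[0.62,-0.01,1.42,0,0,0,-1]]'
```

```text
clock: 11.05
position: [0.5191, -0.032, 0.0625]
ee_rot: [0.995, -0.1, 0.0, 0.0]
ft_force: [-0.4, 0.2, 3.6]
grip_width: -0.001
grasp_force: 1.8
```

```bash
python3 -m pendant '[[0,0,0.02,0,0,0,-1],[0,0,0.03,0,0,0,-1],[0,0,0.04,0,0,0,-1],[0,0,0.05,0,0,0,-1],[0,0,0.05,0,0,0,-1],[0,0,0.05,0,0,0,-1],[0,0,0.05,0,0,0,-1],[0,0,0.05,0,0,0,-1],[0,0,0.05,0,0,0,-1],[0,0,0.05,0,0,0,-1]]'
```

```text
clock: 12.3
position: [0.5193, -0.032, 0.0617]
ee_rot: [0.995, -0.1, 0.001, 0.0]
ft_force: [-8.0, -0.3, 25.0]
grip_width: -0.002
grasp_force: 12.5
```

```bash
python3 -m pendant '[[0,0,-0.03,0,0,0,-1],[0,0,-0.1,0,0,0,-1],[0,0,-0.3,0,0,0,-1],[0,0,-0.8,0,0,0,-1],[-0.5,0,-1.4,0,0,0,-1],[-0.62,0,-1.4,0,0,0,-1],[-0.62,0,-1.4,0,0,0,-1],[-0.62,0,-1.4,0,0,0,-1],[-0.62,0,-1.4,0,0,0,-1],[-0.62,0,-1.4,0,0,0,-1]]' && python3 look.py w7.png
python3 - <<'E'
from h import *
im,d=manip.camera('wrist');c=manip.get_calibration('wrist')
rr,cc=np.mgrid[0:400,0:640];oo,dr=ray(c,np.c_[cc.ravel(),rr.ravel()]);W=(oo+dr*d.reshape(-1,1)).reshape(400,640,3)
r=np.hypot(W[...,0]-.5188,W[...,1]+.0315);dark=(im.max(2)<60)
for a,b in((0,8),(8,12),(12,14),(14,16),(16,18),(18,20),(22,26)):
    k=(r>a/1000)&(r<b/1000)&(d>0)&(W[...,2]<.07);print(a,b,k.sum(),np.percentile(W[k][:,2],[10,50,90]).round(4),dark[k].mean().round(2))
E
```

```text
clock: 13.55
position: [0.4884, -0.0257, 0.1293]
ee_rot: [0.995, -0.1, -0.0, -0.0]
ft_force: [-0.6, 0.1, 0.1]
grip_width: 0.002
grasp_force: 0.0
clock 13.6 tcp [ 0.4884 -0.0257  0.1294] w 0.002
cup 0.82 [161.  28.] [0.6167 0.0384 0.056 ]
tare_top 0.95 [318. 171.] [ 0.5163 -0.0293  0.04  ]
ring 826 [0.61634    0.04039543] 0.0007518385945105625
blue 5658 0.0588 0.104
cup z 0.057 924 [0.61663388 0.0399884 ] 0.001248369057110227
cup z 0.087 1587 [0.61652639 0.03709664] 0.0008846580890532718
button 155 [ 0.527  -0.0278  0.0444] [ 0.5053 -0.0435] [0.6174 0.0558]
T [[0.98, -0.199], [-0.199, -0.98], [-0.0, -0.0]]
0 8 494 [0.0518 0.0526 0.0535] 0.0
8 12 600 [0.0495 0.052  0.053 ] 0.01
12 14 315 [0.0429 0.0437 0.0446] 0.74
14 16 436 [0.0428 0.0436 0.0446] 1.0
16 18 484 [0.0429 0.0436 0.0445] 1.0
18 20 512 [0.0367 0.043  0.0441] 0.89
22 26 1218 [0.0308 0.0316 0.0325] 0.0
```

View pics/w7.png

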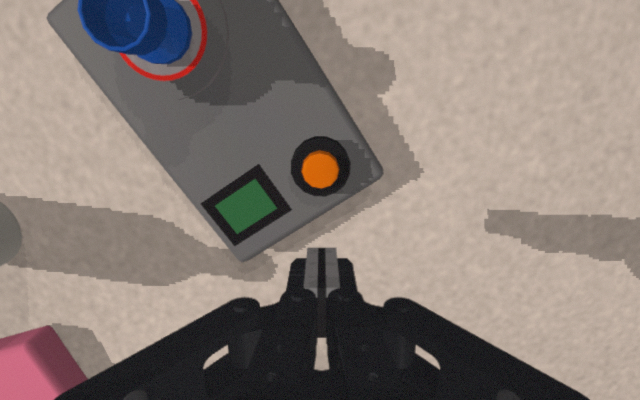

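Picture w7: the cup stands inside the ring at about (165,30). The button at (320,168) has sprung back to 52.5 mm. The press bottomed at the button's own stop, about 47.6 mm, which is above the bezel at 43.7 mm.

```bash
python3 -c "
from workcell import manip
print(manip.hand_in())"
```

```text
the job is handed in; nothing more can be done
None
```

I nudged the cup upright into the red ring, where it measures about 1 mm off centre. I then pressed the tare button down to its stop and let it spring back, and handed the job in after about 14 s, without going near the bottle, the jar or the bowl.

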